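# Close the vase batch: sort by colour and zero the batch counter

### The arm

A 7-joint arm with a two-finger parallel gripper is mounted at the origin on the work surface. World frame = base frame: x ahead of the robot, y to its left, z up, the work surface at z = 0. Lengths are in m, angles in rad, forces in N, time in s.
With the tool pointing down it reaches from about 0.4 to 0.875 m from the base axis. Payload 19.3 kg.
Tool frame: the origin (TCP) lies on the centre line of the jaws, within the pads' length; the fingertips stand 25 mm ahead of it and the grasp point (between the pads) lies 6 mm ahead of it (tips_ahead is the distance from the TCP to the fingertips, in m); z points along the fingers, y is the direction in which the jaws open and shut (so a half turn about z gives the same grasp; the last joint's range is limited). The gripper opens to 85 mm and grips with 20 to 120 N. Pads are 22 mm wide; open, the fingers measure 114 mm over their backs; the gripper's body (76 mm by 85 mm) begins 54 mm behind the grasp point. The pads swing forward as they close: fully open they stand 13 mm farther back than shut.
Start: joints at [1.206, 0.521, -0.036, 1.599, 0.021, 1.021, -0.113], TCP at [0.182, -0.598, 0.256] pointing down, gripper open.
Joint ranges: [-2.91, 2.91], [-0.3, 2.13], [-1.5, 1.42], [0.17, 2.43], [-1.26, 4.41], [0.16, 1.93], [-2.52, 2.52]. Speed limits (rad/s): [1.89, 1.89, 2.39, 2.39, 3.01, 3.01, 3.01].

### API

Orientations are given as [roll, pitch, yaw] about the fixed x, y, z axes, in that order (R = Rz(yaw) Ry(pitch) Rx(roll)).
In Python, from workcell import observe, grab_frame, job_done, outline_of, tips_ahead gives the robot as it stands. The module is installed in compiled form; this text tells all that it offers.
- The arm moves only by the tool move_arm, never from a script. Its argument "motion" is a list of rows, each a list of 2 entries, a list of its own where there are three numbers: the shift along the world's x, y, z in mm, then the turn, a rotation vector about the world's x, y, z in rad. A call has 1 to 12 rows; each row is the pose to reach, as a shift and turn from the pose commanded when the call began; what a row does not reach only later rows make up. A row lasts 1/8 s, in which the tool goes at most 62.5 mm and 10.7 degrees, less where a joint would pass 70% of its speed; a pose out of reach is approached as far as the arm can. A call with a gripper value outside its range is refused whole. "jaw" is the finger opening in mm, from 0 to 85.4, set as the call begins (left out, the last holds). The fingers move at their own pace and stop on an object; "grip_force" is the grip in N (left out, the last holds). Time passes only in rows, so rows that repeat a pose let the fingers close. It gives the time, the measured TCP pose, the force and the opening at its end, in the units of the state.
- observe(): the state, without advancing time (a new reading comes with each control period).
- grab_frame(name): name is "scene" or "top" or "wrist"; returns a dict with "frame" (400x640x3 uint8, red, green, blue), "fx", "fy", "cx", "cy" (pixels), "T" (4x4, takes a point from camera to world coordinates); the wrist camera has in their place "mount" (4x4, takes a point from camera to tool coordinates, whose origin is the TCP and whose axes are the flange's). Camera axes: x right, y down, z forward; pixel columns grow to the right and rows downward; lengths in m; the calibration is good to about 2 mm. A picture is of the moment at which its call begins: read the wrist's pose just before it. There is no depth.
- job_done(): hands the job in, once; it reports no verdict.
Trained networks look in the newest picture that a camera, given by its name, has taken for a name from the list of things; names that differ only in an ending like _2 or _b are one class to them, and where a whole thing is asked for, a point or a joint stands for the part that bears it (a point fixed in the world has none). Each returns a list of dicts, best first, with "score" (0 to 1); they miss things now and then, are a little off and sometimes report something else, mostly with a low value. They report only what shows in the picture. A call takes as long as a camera call.
- outline_of(label, camera): "pixels" (400x640 bool, what is visible of it) and "pixel" ([column, row] in pixels, amid what is visible of it).
The state is a dict: "clock": time; "qpos": joint angles; "qd": joint speeds; "joint_efforts": joint torques, N m; "position": TCP position; "tool_rot": TCP orientation; "force": force on the tool from outside, world axes, zero at the start; "moment": the same for the moment, N m; "grip_width": finger opening in m.
Only numpy, scipy, OpenCV 4.12 (cv2) and the standard library are available. Lean on these libraries where they do the work, as an engineer would, in place of code of your own. Each camera call takes 0.05 s, during which the arm holds its last target.

### The job

Stand each little vase upright in the tray of its own colour, setting it down gently rather than dropping it. When both are sorted, take the stylus from its stand and use its tip to press the red button, deep in the sloping face of the batch counter, fully in for about half a second, without the gripper touching the counter; then put the stylus back in its stand, upright with its collar resting on top. Leave the plaster mould, the jar and the brush where they are.

Things in the scene. Friction and masses are not known exactly. Their poses are not given: they have to be found in the camera images.
- blue_vase: blue bottle-shaped vase, 120 mm tall, about 250 g: round foot 52 mm wide, belly 64 mm wide at 30 to 50 mm height, narrowing to a straight neck 32 mm in diameter from 77 mm to the top. Origin: centre of the underside, z up its axis.
- orange_vase: the same vase in orange.
- blue_tray: blue open tray, fixed, 130 x 130 mm outside, 40 mm high, walls and floor 4 mm thick. Origin: centre of the underside; x and y along its sides.
- orange_tray: the same tray in orange, fixed.
- stylus: stylus 146 mm long, 60 g, standing tip down in its stand: steel shaft 9 mm in diameter and 75 mm long with a flat tip, then a yellow collar 34 mm in diameter and 6 mm thick, then a round black grip 22 mm in diameter and 65 mm long. Origin: centre of the tip's end face; z runs from the tip to the grip. Standing in the stand, its tip is 15 mm above the table.
- stylus_tip (a point): centre of the stylus tip's end face.
- stylus_grip (a point): on the stylus axis, 116 mm from the tip: where to grip it (35 mm above the collar's top).
- stand: fixed pale wooden block 70 x 70 x 90 mm high with one round upright hole, 19 mm in diameter and 82 mm deep, in the middle of its top. The stylus shaft hangs in it with the collar on the block's top. Origin: centre of the underside.
- stand_hole0 (a point): centre of the mouth of the stand's hole, 90 mm above the table.
- counter: batch counter: fixed grey and white console, 150 mm deep (x), 160 wide (y), 135 high. Its face slopes 40 degrees from horizontal, low side at its front (its -x side, turned roughly to the robot's left): outward normal in its frame (-sin 40, 0, cos 40). On the face a dark display and, framed in yellow, a recess 20 x 20 mm with the red button 25 mm down. Origin: centre of the underside, z up.
- recess_mouth (a point): centre of the recess's mouth, in the plane of the face, 85 mm above the table.
- button_top (a point): centre of the red button's top (18 mm in diameter), 25 mm down the recess along the face's normal when not pressed.
- zero_button (a joint): how far the red button is pressed in, straight along the face's normal, m: 0 out, 0.005 fully in (5 N); springs back.
- mould: bystander: closed round white plaster mould, 150 mm in diameter, 70 mm high. Origin: centre of the underside.
- jar: bystander: glaze jar, 68 mm in diameter, 90 mm high. Origin: centre of the underside.
- brush: bystander: brush lying on the table, about 200 mm long along its x. Origin: under its middle.

How it is judged:
By the outcome, as a careful person would: the job done as asked, in the order asked, and still so for the second after the job is handed in, with the robot touching nothing.
It also fails if it takes over 72 s, if anything falls off the work surface, if the arm or the gripper's body presses on something with over 40 N, if the wrist force passes 120 N, or if a joint passes its speed limit or range.

## Working session

There is one attempt and no reset: what is moved stays moved. The work goes in short steps, Python scripts to look and compute and a tool call to move; the robot and the scene stay as the last step left them, time stands still between calls to the robot, and variables do not carry over. Pictures are saved under pics/ and viewed, and the job is handed in when it is done.

Besides the shell and the picture viewer there is one more tool, called after "Call:" as name(argument=value, ...) on one line, values as JSON. move_arm: Moves the arm, as the interface text tells. Its arguments: {"type":"object","properties":{"motion":{"type":"array"},"jaw":{"type":"number"},"grip_force":{"type":"number"}},"required":["motion"]}

```bash
mkdir -p pics; ls
cat > h.py <<'E'
import numpy as np, cv2
from workcell import observe, grab_frame, job_done, outline_of, tips_ahead
def save(name,fn,f=None):
    f=f or grab_frame(name); cv2.imwrite('pics/'+fn,f['frame'][:,:,::-1]); return f
E
python3 - <<'E'
from h import *
print(observe(), tips_ahead)
for c in ['scene','top','wrist']:
    f=save(c,c+'0.png'); print(c,{k:v for k,v in f.items() if k!='frame'})
E
```

```text
pics
{'clock': 0.0, 'qpos': array([ 1.20580328,  0.52203697, -0.03631342,  1.60001743,  0.02116324,
        1.02110624, -0.11280085]), 'qd': array([-0.00119979,  0.00104866, -0.00071569,  0.00227992, -0.00019054,
       -0.00030928,  0.00118643]), 'joint_efforts': array([ 1.13448797e-03, -9.27100611e+01,  1.98091440e+00, -3.69932520e+01,
        1.79286813e-02,  8.21452006e-03, -4.76216144e-05]), 'position': array([ 0.18146214, -0.59774156,  0.25570818]), 'tool_rot': array([-3.14040971e+00,  6.11170611e-05,  2.94751085e-01]), 'force': array([ 0.51863551, -0.04181471, -0.39329273]), 'moment': array([0.01978937, 0.00434826, 0.02026352]), 'grip_width': 0.08544955491679088} 0.025
scene {'fx': 366.37249702726484, 'fy': 366.37249702726484, 'cx': 318.82645804095887, 'cy': 199.69005026511863, 'T': array([[ 0.86346505,  0.33373935, -0.37821443,  0.99528202],
       [ 0.50424127, -0.59043409,  0.63018119, -0.69850334],
       [-0.01299444, -0.73485076, -0.67810435,  0.88255526],
       [ 0.        ,  0.        ,  0.        ,  1.        ]])}
top {'fx': 416.844961480626, 'fy': 416.844961480626, 'cx': 319.60260654570897, 'cy': 194.42725923318594, 'T': array([[-0.02913003, -0.99109234,  0.12995158,  0.40841625],
       [-0.99941767,  0.03118939,  0.01383981,  0.03478061],
       [-0.01776964, -0.12947275, -0.99142375,  1.10820781],
       [ 0.        ,  0.        ,  0.        ,  1.        ]])}
wrist {'fx': 276.5456629708385, 'fy': 276.5456629708385, 'cx': 317.6544359224321, 'cy': 200.7090344834988, 'mount': array([[ 1.90275898e-04, -9.47163366e-01, -3.20751495e-01,
         8.25765680e-02],
       [ 9.99999611e-01,  4.56639291e-04, -7.55214514e-04,
        -7.92311831e-05],
       [ 8.61779256e-04, -3.20751226e-01,  9.47163084e-01,
        -1.17648166e-01],
       [ 0.00000000e+00,  0.00000000e+00,  0.00000000e+00,
         1.00000000e+00]])}
```

View pics/scene0.png

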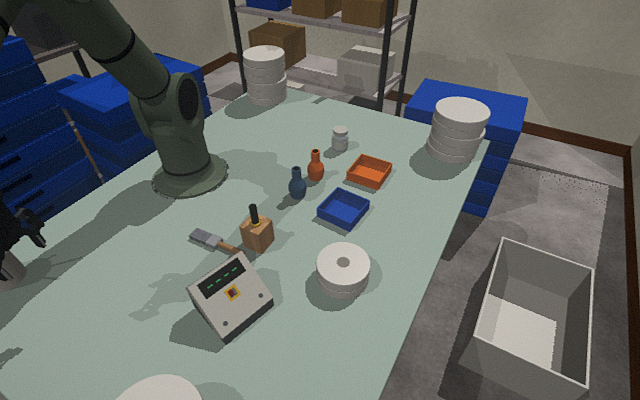

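View pics/top0.png

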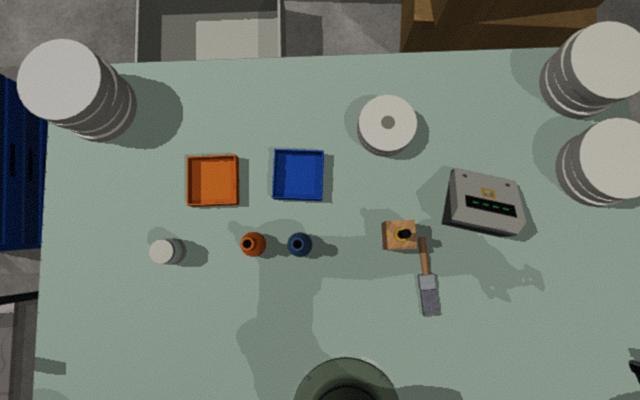

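View pics/wrist0.png

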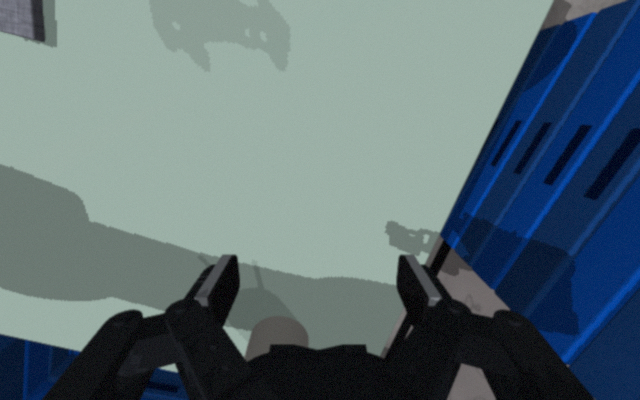

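```bash
cat > fit.py <<'E'
from h import *
from scipy.optimize import minimize
def proj(P,f):
    T=np.linalg.inv(f['T']); p=P@T[:3,:3].T+T[:3,3]
    return np.c_[f['fx']*p[:,0]/p[:,2]+f['cx'], f['fy']*p[:,1]/p[:,2]+f['cy']]
def circ(r,z,n=24):
    a=np.arange(n)*2*np.pi/n; return np.c_[r*np.cos(a),r*np.sin(a),np.full(n,z)]
def box(a,b,z0,z1): return np.array([[sx*a/2,sy*b/2,z] for sx in(-1,1) for sy in(-1,1) for z in(z0,z1)])
def cyl(r,z0,z1): return np.r_[circ(r,z0),circ(r,z1)]
vp=[(0,.026),(.03,.032),(.05,.032),(.077,.016),(.12,.016)]
vase=[np.r_[circ(r0,z0),circ(r1,z1)] for (z0,r0),(z1,r1) in zip(vp,vp[1:])]
M=dict(vase=vase,tray=[box(.13,.13,0,.04)],stand=[box(.07,.07,0,.09)],mould=[cyl(.075,0,.07)],jar=[cyl(.034,0,.09)],
 stylus=[cyl(.017,.075,.081),cyl(.011,.081,.146)])
S=4
def render(parts,p,f):
    c,s=np.cos(p[2]),np.sin(p[2]); R=np.array([[c,-s,0],[s,c,0],[0,0,1]]); z0=p[3] if len(p)>3 else 0
    m=np.zeros((400*S//2,640*S//2),np.uint8)
    for q in parts:
        u=proj(q@R.T+[p[0],p[1],z0],f)
        h=cv2.convexHull(((u+.5)*S/2*16-8).astype(np.float32)).astype(np.int32)
        cv2.fillConvexPoly(m,h,255,shift=4)
    return cv2.resize(m,(640,400),interpolation=cv2.INTER_AREA)/255.
def fit(parts,obs,p0,yaw,z0=0):
    k=3 if yaw else 2
    def full(x): return [x[0],x[1],x[2]*5 if yaw else p0[2],z0]
    def cost(x):
        return sum(np.abs(cv2.GaussianBlur(render(parts,full(x),f),(0,0),2)-cv2.GaussianBlur(m.astype(float),(0,0),2)).sum()/m.sum() for f,m in obs)
    x0=np.array(p0[:k],float)
    if yaw: x0[2]/=5
    sim=np.vstack([x0]+[x0+np.eye(k)[i]*.02 for i in range(k)])
    for _ in range(2):
        r=minimize(cost,sim[0],method='Nelder-Mead',options=dict(initial_simplex=sim,xatol=1e-4,fatol=1e-4))
        sim=np.vstack([r.x]+[r.x-np.eye(k)[i]*.01 for i in range(k)])
    return np.array(full(r.x)),r.fun
def ray(px,f,z):
    d=f['T'][:3,:3]@np.array([(px[0]-f['cx'])/f['fx'],(px[1]-f['cy'])/f['fy'],1]); o=f['T'][:3,3]
    return o+d*(z-o[2])/d[2]
E
python3 - <<'E'
from fit import *
import pickle
fr={c:grab_frame(c) for c in ['scene','top']}
ms={}
for n in ['blue_vase','orange_vase','blue_tray','orange_tray','stylus','stand','counter','mould','jar','brush']:
    for c in fr:
        o=outline_of(n,c)
        print(n,c,[(round(x['score'],2),[round(float(v)) for v in x['pixel']],int(x['pixels'].sum())) for x in o[:2]])
        if o: ms[n,c]=o[0]['pixels']
pickle.dump((fr,ms),open('d.pkl','wb'))
for n,k,z,y in [('blue_vase','vase',0.06,0),('orange_vase','vase',.06,0),('blue_tray','tray',.02,1),('orange_tray','tray',.02,1),('stand','stand',.05,1),('stylus','stylus',.12,0),('mould','mould',.035,0),('jar','jar',.045,0)]:
    obs={c:(fr[c],ms[n,c]) for c in fr if (n,c) in ms}
    for cs in (['top'],['scene'],['top','scene']):
        if not all(c in obs for c in cs): continue
        yy,xx=np.nonzero(ms[n,cs[0]]); g=ray((xx.mean(),yy.mean()),fr[cs[0]],z)
        z0=.015 if n=='stylus' else 0
        p,e=fit(M[k],[obs[c] for c in cs],[g[0],g[1],0],y,z0); print(n,cs,p.round(4),round(e,3))
E
```

```text
blue_vase scene [(0.61, [339, 136], 384), (0.58, [296, 185], 426)]
blue_vase top []
orange_vase scene [(0.64, [314, 165], 385)]
orange_vase top [(0.69, [252, 246], 475), (0.38, [298, 247], 485)]
blue_tray scene [(0.55, [345, 210], 1481), (0.55, [368, 170], 1133)]
blue_tray top [(0.86, [297, 174], 2565)]
orange_tray scene [(0.71, [367, 171], 1110)]
orange_tray top [(0.74, [212, 182], 2557)]
stylus scene [(0.64, [252, 216], 194)]
stylus top [(0.72, [402, 232], 181), (0.47, [385, 124], 2937)]
stand scene [(0.93, [261, 234], 891)]
stand top [(0.97, [392, 235], 801), (0.21, [405, 231], 191)]
counter scene [(0.59, [234, 297], 4569)]
counter top [(0.77, [486, 202], 4412), (0.51, [425, 287], 959)]
mould scene [(0.93, [345, 271], 2586)]
mould top [(0.93, [386, 123], 2864)]
jar scene [(0.88, [340, 135], 386)]
jar top [(0.94, [167, 252], 821), (0.7, [401, 233], 152)]
brush scene [(0.97, [208, 241], 514)]
brush top [(0.78, [425, 286], 951)]
blue_vase ['scene'] [0.4161 0.4408 0.     0.    ] 0.217
orange_vase ['top'] [0.427  0.2241 0.     0.    ] 0.142
orange_vase ['scene'] [0.4253 0.2299 0.     0
[... 416 characters left out ...]
3337 0.0131 0.    ] 0.094
stand ['top'] [ 0.438  -0.1449  0.0382  0.    ] 0.258
stand ['scene'] [ 0.437  -0.1428  0.0888  0.    ] 0.193
stand ['top', 'scene'] [ 0.4381 -0.1443  0.0434  0.    ] 0.46
stylus ['top'] [ 0.4373 -0.1449  0.      0.015 ] 0.092
stylus ['scene'] [ 0.4374 -0.1427  0.      0.015 ] 0.098
stylus ['top', 'scene'] [ 0.4373 -0.1437  0.      0.015 ] 0.21
mould ['top'] [ 0.7251 -0.1299  0.      0.    ] 0.037
mould ['scene'] [ 0.7255 -0.128   0.      0.    ] 0.031
mould ['top', 'scene'] [ 0.7255 -0.1291  0.      0.    ] 0.073
jar ['top'] [0.415  0.4361 0.     0.    ] 0.148
jar ['scene'] [0.413  0.4491 0.     0.    ] 0.137
jar ['top', 'scene'] [0.415  0.4412 0.     0.    ] 0.307
```

Run:
```python
from fit import *
import pickle
fr,ms=pickle.load(open('d.pkl','rb'))
# blue vase
o=outline_of('orange_vase','top')[1]['pixels']; s=outline_of('blue_vase','scene')[1]['pixels']
for nm,obs in (('top',[(fr['top'],o)]),('scene',[(fr['scene'],s)]),('both',[(fr['top'],o),(fr['scene'],s)])):
    p,e=fit(M['vase'],obs,[.43,.11,0],0); print('blue',nm,p,e)
# yellow frame
for c,(x0,y0,x1,y1) in dict(scene=(215,280,250,305),top=(470,180,510,205)).items():
    im=fr[c]['frame'][y0:y1,x0:x1].astype(int)
    y=(im[...,0]-im[...,2]>50)
    yy,xx=np.nonzero(y); print(c,len(xx),xx.mean()+x0,yy.mean()+y0,xx.min()+x0,xx.max()+x0,yy.min()+y0,yy.max()+y0)
    h=cv2.minAreaRect(np.c_[xx+x0,yy+y0].astype(np.float32)); print(h, ray(h[0],fr[c],.085))
a=cv2.resize(fr['scene']['frame'][245:345,180:280],None,fx=4,fy=4,interpolation=cv2.INTER_CUBIC)
b=cv2.resize(fr['top']['frame'][155:255,435:535],None,fx=4,fy=4,interpolation=cv2.INTER_CUBIC)
cv2.imwrite('pics/c.png',np.hstack([a,b])[:,:,::-1])
```

```text
blue top [0.42326702 0.10455759 0.         0.        ] 0.0815120274914089
blue scene [0.41920873 0.10947294 0.         0.        ] 0.0761239665952188
blue both [0.42323748 0.10552885 0.         0.        ] 0.17335249031523275
scene 135 231.5851851851852 292.35555555555555 224 240 284 301
((231.99996948242188, 292.4999694824219), (13.035454750061035, 13.312806129455566), 56.3099365234375) [ 0.53379263 -0.36407009  0.085     ]
top 83 488.144578313253 192.90361445783134 481 495 188 198
((488.0352478027344, 192.84115600585938), (15.835925102233887, 8.351822853088379), 12.528807640075684) [ 0.5334349  -0.36513733  0.085     ]
```

View pics/c.png

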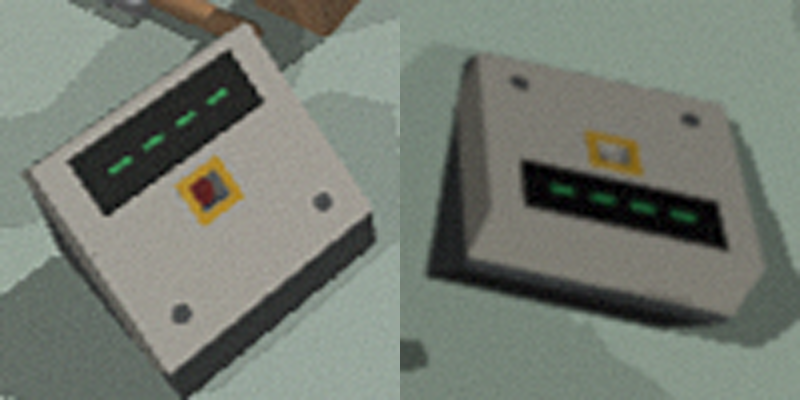

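Run:
```python
from fit import *
import pickle
fr,ms=pickle.load(open('d.pkl','rb'))
pairs=[((70,160),(728,250)),((230,50),(525,205)),((265,102),(522,160)),((107,215),(718,203)),((322,202),(520,83)),((181,314),(690,120)),((209,190),(613,152)),((168,375),(722,103)),((372,210),(478,55)),((248,25),(468,260)),((25,175),(737,320))]
def P(f):
    T=np.linalg.inv(f['T'])[:3]; K=np.array([[f['fx'],0,f['cx']],[0,f['fy'],f['cy']],[0,0,1]]); return K@T
a=np.array([[x/4+180,y/4+245] for (x,y),_ in pairs])-.4; b=np.array([[(x-400)/4+435,y/4+155] for _,(x,y) in pairs])-.4
X=cv2.triangulatePoints(P(fr['scene']),P(fr['top']),a.T,b.T); X=(X[:3]/X[3]).T
print(X.round(4))
Q=X[:7]; u,s,v=np.linalg.svd(Q-Q.mean(0)); print(v[2],s, np.degrees(np.arccos(abs(v[2][2]))))
d=Q[1]-Q[0];print('yaw of display edge',np.arctan2(d[1],d[0]));d=Q[2]-Q[3];print(np.arctan2(d[1],d[0])); d=Q[4]-Q[5];print(np.arctan2(d[1],d[0]))
```

```text
[[ 0.4697 -0.4085  0.1296]
 [ 0.4996 -0.2934  0.1285]
 [ 0.5297 -0.302   0.1028]
 [ 0.4998 -0.4167  0.1039]
 [ 0.5844 -0.3211  0.0543]
 [ 0.557  -0.4272  0.0534]
 [ 0.5338 -0.3641  0.0868]
 [ 0.5691 -0.4561  0.0373]
 [ 0.6072 -0.3014  0.0357]
 [ 0.4743 -0.2615  0.1046]
 [ 0.4311 -0.4213  0.1018]]
[-0.62555068  0.15946819 -0.76371214] [0.14175136 0.11907213 0.00101826] 40.20744564439445
yaw of display edge 1.31647020729483
1.3151598461329719
1.317994948851456
```

Call:
move_arm(motion=[[[60,60,20],[0,0,0]],[[110,120,24],[0,0,0]],[[160,180,24],[0,0,0]],[[205,240,24],[0,0,0]],[[240,300,24],[0,0,0]],[[250,360,24],[0,0,0]],[[255,420,24],[0,0,0]],[[255,480,24],[0,0,0]]], jaw=85, grip_force=40)

```text
clock: 2.35
position: [0.4288, -0.1777, 0.2804]
tool_rot: [3.141, -0.001, 0.295]
force: [1.7, -0.4, -0.0]
grip_width: 0.0851
```

```bash
python3 -c "
from h import *
o=observe();print(o['clock'],o['qpos'].round(3),o['position'].round(4),o['tool_rot'].round(3))"
```

```text
2.35 [ 0.45   0.242 -0.221  1.97   0.065  0.936 -1.078] [ 0.4288 -0.1777  0.2804] [ 3.141e+00 -1.000e-03  2.950e-01]
```

Call:
move_arm(motion=[[[0,60,0],[0,0,0]],[[0,120,0],[0,0,0]],[[0,180,0],[0,0,0]],[[0,240,-5],[0,0,0]],[[0,300,-10],[0,0,0]],[[-3,350,-20],[0,0,0]],[[-3,400,-30],[0,0,0]],[[-3,400,-30],[0,0,0]],[[-3,400,-30],[0,0,0]]])

```text
clock: 3.48
position: [0.4252, 0.2199, 0.2502]
tool_rot: [3.141, 0.0, 0.295]
force: [-0.0, -0.2, 0.6]
grip_width: 0.0847
```

```bash
cat > wr.py <<'E'
from fit import *
from scipy.spatial.transform import Rotation as Ro
def wframe(fn=None):
    o=observe(); f=grab_frame('wrist'); T=np.eye(4); T[:3,:3]=Ro.from_euler('xyz',o['tool_rot']).as_matrix(); T[:3,3]=o['position']; f['T']=T@f['mount']
    if fn: save('wrist',fn,f)
    print(o['clock'],o['qpos'].round(3),o['position'].round(4),o['tool_rot'].round(3)); return f
E
python3 - <<'E'
from wr import *
f=wframe('w1.png')
for n in ['orange_vase','blue_vase']:
    for x in outline_of(n,'wrist')[:2]:
        print(n,x['score'],x['pixel'],x['pixels'].sum())
        if n=='orange_vase':
            print(fit(M['vase'],[(f,x['pixels'])],[.426,.227,0],0))
E
```

```text
3.475 [-0.228  0.326 -0.462  1.962  0.184  0.894 -2.061] [0.4252 0.2199 0.2502] [3.141 0.    0.295]
orange_vase 0.88 [316.5, 181.1] 2479
(array([0.42874222, 0.22395758, 0.        , 0.        ]), np.float64(0.04576207518191706))
blue_vase 0.88 [410.4, 210.8] 3122
blue_vase 0.65 [585.7, 245.3] 5857
```

View pics/w1.png

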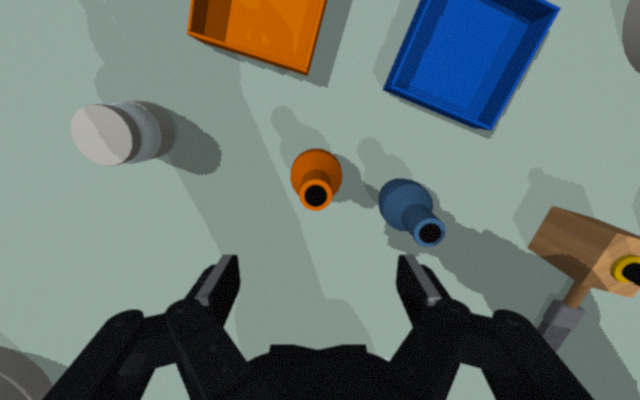

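Call:
move_arm(motion=[[[3,4,-50],[0,0,0]],[[3,4,-95],[0,0,0]],[[3,4,-125],[0,0,0]],[[3,4,-141],[0,0,0]],[[3,4,-141],[0,0,0]],[[3,4,-141],[0,0,0]]])

```text
clock: 4.38
position: [0.4289, 0.2244, 0.1103]
tool_rot: [-3.141, -0.002, 0.294]
force: [0.2, 0.4, 0.1]
grip_width: 0.0852
```

Run:
```python
from wr import *
f=wframe('w2.png')
print(fit(M['vase'],[(f,outline_of('orange_vase','wrist')[0]['pixels'])],[.426,.227,0],0))
```

```text
4.375 [-0.322  0.55  -0.371  2.069  0.353  0.58  -2.217] [0.4289 0.2244 0.1103] [-3.141e+00 -2.000e-03  2.940e-01]
(array([0.4292727 , 0.22366162, 0.        , 0.        ]), np.float64(0.0467369078625368))
```

View pics/w2.png

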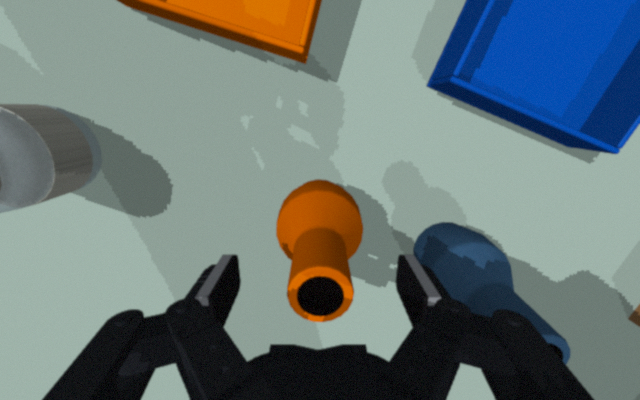

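Neck is centred between the fingers (320,295), vase fit agrees to 1 mm. Closing, then a small lift.

Call:
move_arm(motion=[[[0,0,0],[0,0,0]],[[0,0,0],[0,0,0]],[[0,0,0],[0,0,0]],[[0,0,0],[0,0,0]],[[0,0,0],[0,0,0]],[[0,0,0],[0,0,0]]], jaw=20, grip_force=40)

```text
clock: 5.22
position: [0.4284, 0.2242, 0.1094]
tool_rot: [3.141, -0.0, 0.295]
force: [-0.0, -1.2, 5.3]
grip_width: 0.031
```

Call:
move_arm(motion=[[[0,0,30],[0,0,0]],[[0,0,65],[0,0,0]],[[20,12,80],[0,0,0]],[[55,35,80],[0,0,0]],[[95,62,80],[0,0,0]],[[135,88,80],[0,0,0]],[[160,104,80],[0,0,0]],[[169,110,80],[0,0,0]],[[169,110,80],[0,0,0]]])

```text
clock: 6.35
position: [0.5968, 0.3342, 0.1885]
tool_rot: [3.142, 0.001, 0.295]
force: [0.1, -0.7, -3.2]
grip_width: 0.0312
```

Run:
```python
from wr import *
f=wframe('w3.png'); o=observe(); print(o['force'],o['grip_width'])
t=save('top','t3.png')
for x in outline_of('orange_tray','top')[:1]: print(fit(M['tray'],[(t,x['pixels'])],[.597,.334,0],1))
for x in outline_of('blue_vase','wrist')[:2]:
    print(x['score'],x['pixel'],fit(M['vase'],[(f,x['pixels'])],[.424,.105,0],0))
```

```text
6.35 [-0.357  0.71  -0.393  1.473  0.298  1.018 -2.098] [0.5968 0.3342 0.1885] [3.142e+00 1.000e-03 2.950e-01]
[-0.29087602 -0.13506218 -3.0669336 ] 0.03136257353779723
(array([0.6457016 , 0.25588051, 0.71889364, 0.        ]), np.float64(3.865926333150082))
0.51 [435.3, 335.7] (array([0.254 , 0.1325, 0.    , 0.    ]), np.float64(0.9999999999999998))
```

View pics/w3.png

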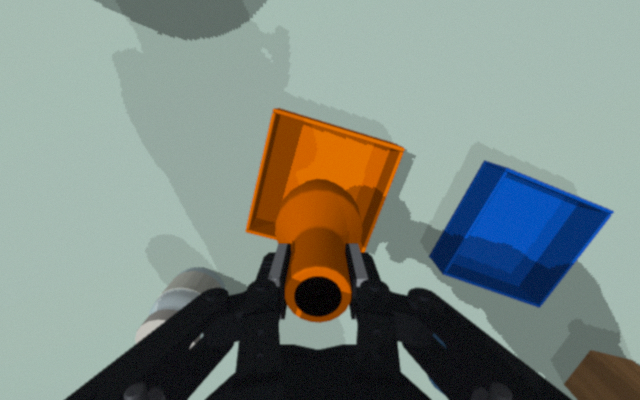

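View pics/t3.png

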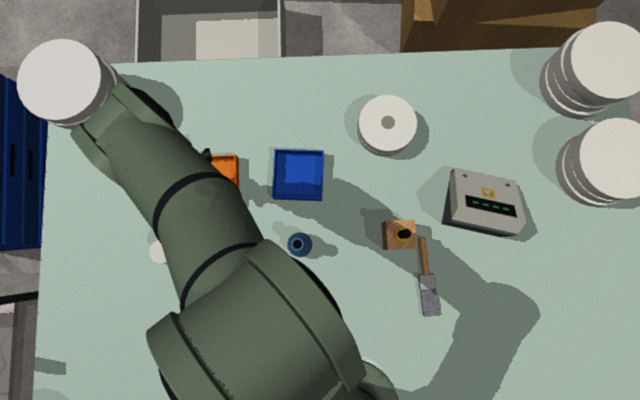

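Call:
move_arm(motion=[[[0,0,-25],[0,0,0]],[[0,0,-50],[0,0,0]],[[0,0,-65],[0,0,0]],[[0,0,-71],[0,0,0]],[[0,0,-73],[0,0,0]],[[0,0,-75],[0,0,0]],[[0,0,-75],[0,0,0]]])

```text
clock: 7.42
position: [0.5974, 0.3343, 0.1146]
tool_rot: [-3.141, -0.001, 0.295]
force: [-0.1, -1.1, -2.5]
grip_width: 0.0311
```

Call:
move_arm(motion=[[[0,0,-0.7],[0,0,0]],[[0,0,-1.4],[0,0,0]],[[0,0,-1.4],[0,0,0]]])

```text
clock: 7.8
position: [0.5976, 0.3343, 0.1134]
tool_rot: [-3.142, -0.001, 0.295]
force: [-0.9, -1.5, 5.6]
grip_width: 0.031
```

Call:
move_arm(motion=[[[0,0,0],[0,0,0]],[[0,0,0],[0,0,0]],[[0,0,0],[0,0,0]],[[0,0,0],[0,0,0]],[[0,0,30],[0,0,0]],[[0,0,75],[0,0,0]],[[0,0,120],[0,0,0]],[[-10,-20,140],[0,0,0]]], jaw=80)

```text
clock: 8.8
position: [0.5875, 0.3157, 0.2553]
tool_rot: [-3.14, -0.003, 0.296]
force: [0.1, -0.2, -0.7]
grip_width: 0.0801
```

Run:
```python
from wr import *
f=wframe('w4.png')
for x in outline_of('orange_vase','wrist')[:1]:
    print(x['score'],x['pixel'],fit(M['vase'],[(f,x['pixels'])],[.597,.334,0],0,.004))
```

```text
8.8 [-0.323  0.616 -0.415  1.467  0.262  1.11  -2.06 ] [0.5875 0.3157 0.2553] [-3.14e+00 -3.00e-03  2.96e-01]
0.91 [305.6, 170.5] (array([0.59849184, 0.33441507, 0.        , 0.004     ]), np.float64(0.05395787234698466))
```

View pics/w4.png

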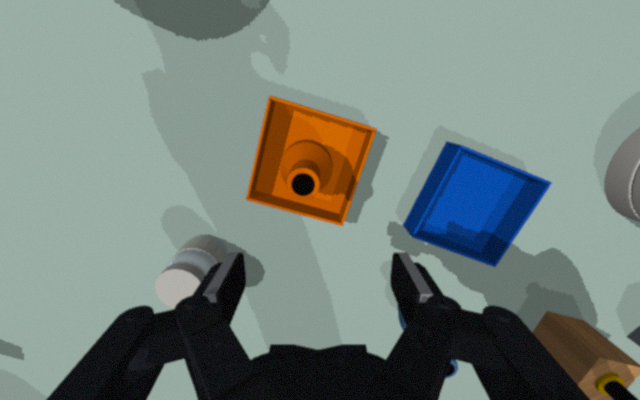

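Call:
move_arm(motion=[[[-30,-40,0],[0,0,0]],[[-65,-85,0],[0,0,0]],[[-100,-130,0],[0,0,0]],[[-135,-175,-3],[0,0,0]],[[-163,-211,-5],[0,0,0]],[[-163,-211,-15],[0,0,0]],[[-163,-211,-25],[0,0,0]]], jaw=85)

```text
clock: 9.78
position: [0.4247, 0.1037, 0.2273]
tool_rot: [-3.141, -0.001, 0.295]
force: [0.4, -0.0, -0.1]
grip_width: 0.0853
```

Run:
```python
from wr import *
f=wframe('w5.png')
for x in outline_of('blue_vase','wrist')[:2]:
    print(x['score'],x['pixel'],fit(M['vase'],[(f,x['pixels'])],[.424,.105,0],0))
```

```text
9.775 [ 1.000e-03  2.910e-01 -4.490e-01  2.085e+00  1.740e-01  8.000e-01
 -1.830e+00] [0.4247 0.1037 0.2273] [-3.141e+00 -1.000e-03  2.950e-01]
0.67 [316.3, 186.0] (array([0.42435886, 0.10505882, 0.        , 0.        ]), np.float64(0.06210103485838779))
```

View pics/w5.png

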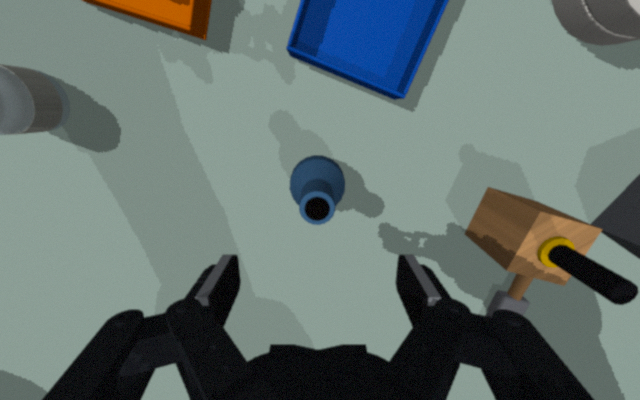

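Call:
move_arm(motion=[[[0,1,-45],[0,0,0]],[[0,1,-85],[0,0,0]],[[0,1,-108],[0,0,0]],[[0,1,-117.5],[0,0,0]],[[0,1,-117.5],[0,0,0]],[[0,1,-117.5],[0,0,0]]])

```text
clock: 10.62
position: [0.4248, 0.1045, 0.1111]
tool_rot: [-3.142, -0.001, 0.295]
force: [0.3, 0.8, -0.1]
grip_width: 0.0852
```

Call:
move_arm(motion=[[[0,0,0],[0,0,0]],[[0,0,0],[0,0,0]],[[0,0,0],[0,0,0]],[[0,0,0],[0,0,0]],[[0,0,0],[0,0,0]],[[0,0,0],[0,0,0]]], jaw=20, grip_force=40)

```text
clock: 11.38
position: [0.4245, 0.1043, 0.1107]
tool_rot: [3.141, -0.001, 0.295]
force: [-1.2, -0.2, 8.4]
grip_width: 0.0312
```

Call:
move_arm(motion=[[[0,0,30],[0,0,0]],[[0,0,65],[0,0,0]],[[20,0,80],[0,0,0]],[[55,1,80],[0,0,0]],[[95,2,80],[0,0,0]],[[135,3,80],[0,0,0]],[[170,3,80],[0,0,0]],[[180.5,3,80],[0,0,0]],[[180.5,3,80],[0,0,0]]])

```text
clock: 12.5
position: [0.6044, 0.1072, 0.1898]
tool_rot: [-3.141, 0.001, 0.295]
force: [0.0, 0.5, -1.7]
grip_width: 0.0311
```

Run:
```python
from wr import *
f=wframe('w6.png'); o=observe(); print(o['force'],o['grip_width'])
```

```text
12.5 [-0.009  0.602 -0.387  1.678  0.272  0.917 -1.778] [0.6044 0.1072 0.1898] [-3.141e+00  1.000e-03  2.950e-01]
[-1.35386516  0.64857991 -2.11378269] 0.030978975009762
```

View pics/w6.png

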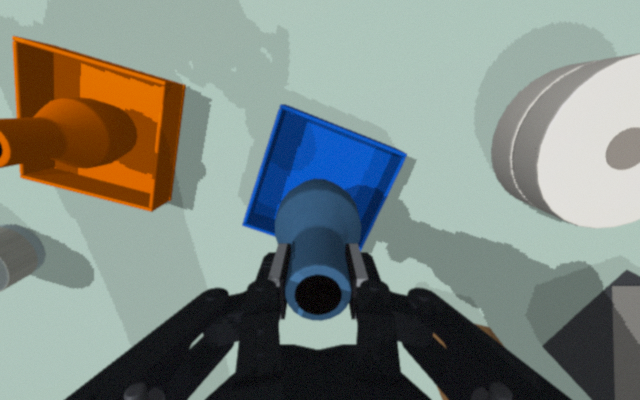

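Blue vase held over the blue tray, same geometry as before. Lowering gently.

Call:
move_arm(motion=[[[0,0,-25],[0,0,0]],[[0,0,-50],[0,0,0]],[[0,0,-65],[0,0,0]],[[0,0,-71],[0,0,0]],[[0,0,-73],[0,0,0]],[[0,0,-75],[0,0,0]],[[0,0,-75],[0,0,0]]])

```text
clock: 13.42
position: [0.6049, 0.1073, 0.1157]
tool_rot: [3.142, -0.0, 0.295]
force: [0.7, 0.0, -2.2]
grip_width: 0.0313
```

Call:
move_arm(motion=[[[0,0,-0.7],[0,0,0]],[[0,0,-1.4],[0,0,0]],[[0,0,-1.4],[0,0,0]]])

```text
clock: 13.8
position: [0.6051, 0.1074, 0.1147]
tool_rot: [3.141, -0.001, 0.295]
force: [-2.6, -0.5, 9.3]
grip_width: 0.0309
```

Call:
move_arm(motion=[[[0,0,0],[0,0,0]],[[0,0,0],[0,0,0]],[[0,0,0],[0,0,0]],[[0,0,0],[0,0,0]],[[0,0,30],[0,0,0]],[[0,0,75],[0,0,0]],[[0,0,120],[0,0,0]],[[-10,-20,140],[0,0,0]]], jaw=80)

```text
clock: 14.8
position: [0.5954, 0.0886, 0.2564]
tool_rot: [-3.141, -0.003, 0.297]
force: [1.1, 0.2, -0.1]
grip_width: 0.0795
```

Run:
```python
from wr import *
f=wframe('w7.png')
x=outline_of('blue_vase','wrist')
for x in x[:1]:
    print(x['score'],x['pixel'],fit(M['vase'],[(f,x['pixels'])],[.605,.107,0],0,.004))
# plan stylus
a=-.2535; e=np.array([np.cos(a),np.sin(a),0]); n=np.array([np.sin(np.radians(40))*e[0],np.sin(np.radians(40))*e[1],np.cos(np.radians(40))])
ax=np.array([-e[1],e[0],0])
for t in (25,):
    t=np.radians(t)
    R0=Ro.from_euler('xyz',[np.pi,0,a])   # vertical yaw a
    # tilt so tool z -> sin t e - cos t k
    R1=Ro.from_rotvec(-t*ax)*R0; print('z',R1.as_matrix()[:,2],'y',R1.as_matrix()[:,1])
    cur=Ro.from_euler('xyz',observe()['tool_rot'])
    print('turn to pick',(R1*cur.inv()).as_rotvec())
    print('TCP offset from grasp', -.006*R1.as_matrix()[:,2])
    Rp=Ro.from_rotvec(np.radians(40)*ax)*R1; print('press z',Rp.as_matrix()[:,2])
```

```text
14.8 [ 0.04   0.508 -0.411  1.651  0.229  1.027 -1.718] [0.5954 0.0886 0.2564] [-3.141e+00 -3.000e-03  2.970e-01]
0.67 [304.8, 167.4] (array([0.60540582, 0.10808091, 0.        , 0.004     ]), np.float64(0.06324248434549136))
z [ 0.40911163 -0.10598997 -0.90630779] y [-2.50793630e-01 -9.68040575e-01  1.17961196e-16]
turn to pick [ 0.01013475 -0.43868611 -0.53710778]
TCP offset from grasp [-0.00245467  0.00063594  0.00543785]
press z [-0.25054734  0.06491017 -0.96592583]
```

View pics/w7.png

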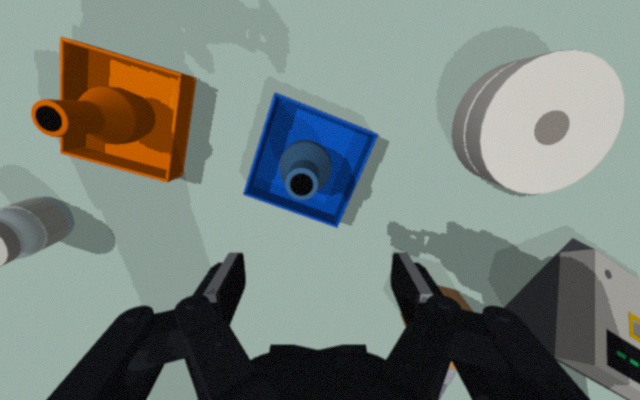

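```bash
cat > kin.py <<'E'
from wr import *
from scipy.optimize import least_squares
D=[([1.206,.522,-.0363,1.6,.0212,1.0211,-.1128],[.1815,-.5977,.2557],[-3.1404,0,.2948]),
([.45,.242,-.221,1.97,.065,.936,-1.078],[.4288,-.1777,.2804],[3.141,-.001,.295]),
([-.228,.326,-.462,1.962,.184,.894,-2.061],[.4252,.2199,.2502],[3.141,0,.295]),
([-.322,.55,-.371,2.069,.353,.58,-2.217],[.4289,.2244,.1103],[-3.141,-.002,.294]),
([-.357,.71,-.393,1.473,.298,1.018,-2.098],[.5968,.3342,.1885],[3.142,.001,.295]),
([-.323,.616,-.415,1.467,.262,1.11,-2.06],[.5875,.3157,.2553],[-3.14,-.003,.296]),
([.001,.291,-.449,2.085,.174,.8,-1.83],[.4247,.1037,.2273],[-3.141,-.001,.295]),
([-.009,.602,-.387,1.678,.272,.917,-1.778],[.6044,.1072,.1898],[-3.141,.001,.295])]
lo=np.array([-2.91,-.3,-1.5,.17,-1.26,.16,-2.52]);hi=np.array([2.91,2.13,1.42,2.43,4.41,1.93,2.52])
def fk(q,L,sg,o):
    R=Ro.identity();p=np.zeros(3)
    for i,(ax,l) in enumerate(zip('zyzyzyz',[L[0],0,L[1],0,L[2],0,L[3]])):
        R=R*Ro.from_euler(ax,sg[i]*q[i]);
        # offsets along z then x
        p=p+R.apply([L[4+i],0,l])
    return p,R*Ro.from_euler('z',o)
E
python3 - <<'E'
from kin import *
import itertools
best=[]
for s in itertools.product([1,-1],repeat=4):
    sg=[s[0],1,s[1],1,s[2],1,s[3]]
    for o in (0,np.pi/2,-np.pi/2,np.pi):
        def res(L):
            r=[]
            for q,p,e in D:
                pp,R=fk(q,L,sg,o); r+=list(pp-p)+list(.2*(R*Ro.from_euler('xyz',e).inv()).as_rotvec())
            return r
        x=least_squares(res,[.36,.46,.46,.26]+[0]*7); best.append((x.cost,sg,o,x.x.round(4)))
best.sort(key=lambda b:b[0])
for b in best[:3]: print(b)
E
```

```text
(np.float64(0.0018571594458956973), [-1, 1, -1, 1, -1, 1, -1], 1.5707963267948966, array([ 1.2451e+00,  5.3440e-01,  4.1810e-01,  1.2389e+00,  7.0000e-04,
        1.1710e-01, -1.1510e-01, -1.5000e-02,  9.3000e-03,  5.9000e-03,
       -7.9000e-03]))
(np.float64(0.03585505828099502), [-1, 1, -1, 1, 1, 1, -1], 1.5707963267948966, array([ 0.0242,  0.5376,  0.4113,  0.0335,  0.0751,  0.0407, -0.0469,
        0.1119, -0.1253,  0.0712, -0.0059]))
(np.float64(0.0879803213805716), [-1, 1, 1, 1, -1, 1, -1], 1.5707963267948966, array([-0.2004,  0.5401,  0.4144, -0.1747,  0.0693,  0.5436, -0.5595,
       -0.1062,  0.0742,  0.1028, -0.0396]))
```

Run:
```python
from kin import *
sg=[-1,1,-1,1,-1,1,-1]
def fk2(q,L):
    R=Ro.identity();p=np.zeros(3)
    V=[[0,0,0],[0,0,0],[L[5],L[6],L[1]],[0,0,0],[L[7],L[8],L[2]],[0,0,0],[L[9],L[10],L[3]]]
    V[1]=[L[4],0,0]; p[2]=L[0]
    for i,ax in enumerate('zyzyzyz'):
        R=R*Ro.from_euler(ax,sg[i]*q[i]); p=p+R.apply(V[i]) 
    return p,R*Ro.from_euler('z',np.pi/2)
def res(L,w=.003):
    r=[]
    for q,p,e in D: r+=list(fk2(q,L)[0]-p)
    return np.r_[r,w*(np.array(L)-[.36,.46,.46,.26]+[0]*0)] if 0 else np.r_[r,w*(np.array(L)-np.r_[.36,.46,.46,.26,np.zeros(7)])]
x=least_squares(res,np.r_[.36,.46,.46,.26,np.zeros(7)]); print(x.x.round(3)); print((x.fun[:24].reshape(-1,3)*1000).round(1))
for q,p,e in D: print(((fk2(q,x.x)[1]*Ro.from_euler('xyz',e).inv()).as_rotvec()).round(3))
```

```text
[ 0.351  0.531  0.421  0.333 -0.008  0.003 -0.046  0.004 -0.01  -0.005
 -0.002]
[[ 0.7  0.1  0.9]
 [-1.3 -0.5 -0.5]
 [ 0.1  0.7 -0.3]
 [-0.5  0.3  1. ]
 [-0.  -0.4  0.1]
 [-0.6  0.9 -0.5]
 [ 1.  -0.3 -0.4]
 [ 0.6 -0.7 -0.3]]
[-0.  0. -0.]
[0.    0.001 0.001]
[ 0.001  0.    -0.   ]
[ 0.    -0.     0.001]
[-0.    -0.001 -0.001]
[0.001 0.    0.001]
[-0.     0.    -0.001]
[-0.     0.001 -0.001]
```

```bash
cat >> kin.py <<'E'
sg=[-1,1,-1,1,-1,1,-1]
def fk2(q,L):
    R=Ro.identity();p=np.array([0,0,L[0]])
    V=[[0,0,0],[L[4],0,0],[L[5],L[6],L[1]],[0,0,0],[L[7],L[8],L[2]],[0,0,0],[L[9],L[10],L[3]]]
    for i,ax in enumerate('zyzyzyz'):
        R=R*Ro.from_euler(ax,sg[i]*q[i]); p=p+R.apply(V[i])
    return p,R*Ro.from_euler('z',np.pi/2)
L0=np.array([.351,.531,.421,.333,-.008,.003,-.046,.004,-.01,-.005,-.002])
def ik(p,R,L,q0):
    f=lambda q: np.r_[(fk2(q,L)[0]-p)*10,(fk2(q,L)[1]*R.inv()).as_rotvec()*3,.01*(q-q0)]
    return least_squares(f,np.clip(q0,lo+.01,hi-.01),bounds=(lo,hi))
a=-.2535; e=np.array([np.cos(a),np.sin(a),0]); n=np.r_[np.sin(np.radians(40))*e[:2],np.cos(np.radians(40))]
ax=np.array([-e[1],e[0],0])
mouth=np.array([.5337,-.3646,.085])
def pickR(t,yaw=a): return Ro.from_rotvec(-t*ax)*Ro.from_euler('xyz',[np.pi,0,yaw])
E
python3 - <<'E'
from kin import *
q0=np.array([.04,.508,-.411,1.651,.229,1.027,-1.718])
for c in (.26,.333,.40):
    L=L0.copy(); L[3]=c; L[0]=c+.018
    for yaw in (a,a+np.pi):
     for td in (0,10,20,30):
        t=np.radians(td); R1=pickR(t) if yaw==a else Ro.from_rotvec(-t*ax)*Ro.from_euler('xyz',[np.pi,0,yaw]); Rp=Ro.from_rotvec(np.radians(40)*ax)*R1
        z1=R1.as_matrix()[:,2]; zp=Rp.as_matrix()[:,2]
        out=[]; q=q0.copy(); 
        if yaw!=a: q[6]=1
        for p,R in [(np.array([.4374,-.1437,.131+.1])-.006*z1,R1),(np.array([.4374,-.1437,.131])-.006*z1,R1),(np.array([.4374,-.1437,.131+.12])-.006*z1,R1),(mouth+n*.161-.006*zp,Rp),(mouth+n*.086-.006*zp,Rp)]:
            s=ik(p,R,L,q); q=s.x; err=np.linalg.norm(fk2(q,L)[0]-p); out.append((round(err*1000,1),round(np.minimum(q-lo,hi-q).min(),2),int(np.minimum(q-lo,hi-q).argmin())+1))
        print(c,round(yaw,2),td,out)
E
```

```text
0.26 -0.25 0 [(np.float64(0.0), np.float64(0.41), 4), (np.float64(0.0), np.float64(0.32), 4), (np.float64(0.0), np.float64(0.43), 4), (np.float64(14.9), np.float64(0.0), 6), (np.float64(0.0), np.float64(0.08), 6)]
0.26 -0.25 10 [(np.float64(0.0), np.float64(0.3), 4), (np.float64(0.0), np.float64(0.17), 6), (np.float64(0.0), np.float64(0.33), 4), (np.float64(0.0), np.float64(0.07), 6), (np.float64(0.0), np.float64(0.29), 6)]
0.26 -0.25 20 [(np.float64(0.0), np.float64(0.19), 4), (np.float64(3.9), np.float64(0.0), 6), (np.float64(0.0), np.float64(0.21), 4), (np.float64(0.0), np.float64(0.28), 6), (np.float64(0.0), np.float64(0.47), 6)]
0.26 -0.25 30 [(np.float64(0.1), np.float64(0.0), 6), (np.float64(27.4), np.float64(0.0), 6), (np.float64(0.0), np.float64(0.05), 6), (np.float64(0.0), np.float64(0.49), 6), (np.float64(0.0), np.float64(0.67), 6)]
0.26 2.89 0 [(np.float64(0.0), np.float64(0.4), 4), (np.float64(0.0), np.float64(0.31), 4), (np.float64(0.0), np.float64(0.43), 4), (np.float64(14.9), np.float64(0.0), 6), (np.float64(0.0), np.float64(0.08), 6)]
0.26 2.89 10 [(np.float64(0.0), 
[... 3313 characters left out ...]
8), np.float64(0.0), 6), (np.float64(13.2), np.float64(0.0), 6)]
0.4 2.89 10 [(np.float64(0.0), np.float64(0.24), 4), (np.float64(0.0), np.float64(0.13), 6), (np.float64(0.0), np.float64(0.26), 4), (np.float64(9.0), np.float64(0.0), 6), (np.float64(0.0), np.float64(0.14), 6)]
0.4 2.89 20 [(np.float64(0.0), np.float64(0.07), 4), (np.float64(7.4), np.float64(0.0), 6), (np.float64(0.0), np.float64(0.09), 4), (np.float64(0.0), np.float64(0.17), 6), (np.float64(0.0), np.float64(0.38), 6)]
0.4 2.89 30 [(np.float64(13.0), np.float64(0.0), 4), (np.float64(31.3), np.float64(0.0), 6), (np.float64(9.6), np.float64(0.0), 4), (np.float64(0.0), np.float64(0.29), 7), (np.float64(0.0), np.float64(0.19), 7)]
```

Run:
```python
from kin import *
o=observe(); R1=pickR(np.radians(13)); z=R1.as_matrix()[:,2]
p=np.array([.4374,-.1437,.235])-.006*z
print((p-o['position'])*1000, (R1*Ro.from_euler('xyz',o['tool_rot']).inv()).as_rotvec(), p)
```

```text
[-159.09165605 -228.79199294  -15.41080188] [ 0.00600797 -0.22672636 -0.54362467] [ 0.43609343 -0.1433615   0.24084622]
```

Call:
move_arm(motion=[[[-25,-36,0],[0.001,-0.04,-0.09]],[[-57,-82,0],[0.002,-0.08,-0.19]],[[-89,-128,0],[0.003,-0.12,-0.3]],[[-120,-173,0],[0.005,-0.17,-0.41]],[[-145,-208,-5],[0.006,-0.21,-0.5]],[[-159,-229,-15],[0.006,-0.2267,-0.5436]],[[-159,-229,-15],[0.006,-0.2267,-0.5436]],[[-159,-229,-15],[0.006,-0.2267,-0.5436]]], jaw=85)

```text
clock: 15.9
position: [0.4364, -0.1411, 0.2388]
tool_rot: [-3.14, -0.224, -0.25]
force: [0.6, 0.4, -0.3]
grip_width: 0.0853
```

Run:
```python
from kin import *
f=wframe('w8.png'); o=observe()
print(Ro.from_euler('xyz',o['tool_rot']).as_matrix()[:,2], pickR(np.radians(13)).as_matrix()[:,2])
for c in (.26,.3,.333,.36,.4,.44):
    L=L0.copy();L[3]=c;L[0]=c+.018; print(c,(fk2(o['qpos'],L)[0]-o['position'])*1000)
for n_,k,z in (('stylus','stylus',.015),('stand','stand',0)):
  for x in outline_of(n_,'wrist')[:1]:
    parts=M[k]+([cyl(.017,.09,.096),cyl(.011,.096,.161)] if n_=='stand' else [])
    print(n_,x['score'],x['pixel'],fit(parts,[(f,x['pixels'])],[.4374,-.1437,0.05],n_=='stand',z))
```

```text
15.9 [ 0.396  0.196 -0.254  2.189  0.134  0.543 -1.775] [ 0.4364 -0.1411  0.2388] [-3.14  -0.224 -0.25 ]
[ 0.21562349 -0.05351662 -0.97500897] [ 0.21776175 -0.05641629 -0.97437006]
0.26 [-12.66678284   2.09012263  -1.67952439]
0.3 [-4.04184334 -0.05054213 -0.67988301]
0.333 [ 3.07373176 -1.81659055  0.14482112]
0.36 [ 8.89556592 -3.26153926  0.81957905]
0.4 [17.52050543 -5.40220401  1.81922042]
0.44 [26.14544494 -7.54286877  2.8188618 ]
stylus 0.84 [323.9, 222.6] (array([ 0.44171562, -0.14621431,  0.05      ,  0.015     ]), np.float64(0.14825478567705636))
stand 0.84 [321.5, 204.9] (array([ 0.44042032, -0.1454988 ,  0.01439242,  0.        ]), np.float64(0.3141735885690603))
```

View pics/w8.png

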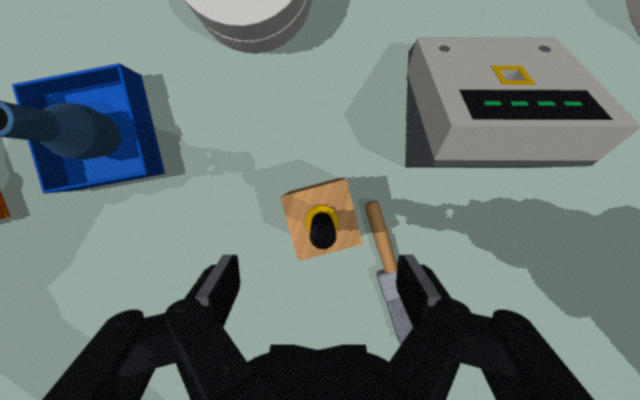

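Run:
```python
from kin import *
f=wframe(); im=f['frame'][:,:,::-1]
S_=8
x0,y0,x1,y1=275,170,375,270
out=[]
for p in [(.4374,-.1437),(.4417,-.1462)]:
    c=cv2.resize(im[y0:y1,x0:x1],None,fx=4,fy=4,interpolation=cv2.INTER_NEAREST).copy()
    for r,z,col in [(.011,.161,(0,0,255)),(.011,.096,(0,255,0)),(.017,.096,(255,0,0)),(.017,.09,(255,255,0))]:
        u=proj(circ(r,z)+[p[0],p[1],0],f); u=((u-[x0,y0]+.5)*4).astype(np.int32); cv2.polylines(c,[u],True,col,1)
    out.append(c)
cv2.imwrite('pics/ov1.png',np.hstack(out))
```

```text
16.05 [ 0.396  0.196 -0.254  2.189  0.134  0.543 -1.775] [ 0.4364 -0.141   0.239 ] [-3.14  -0.224 -0.25 ]
```

View pics/ov1.png

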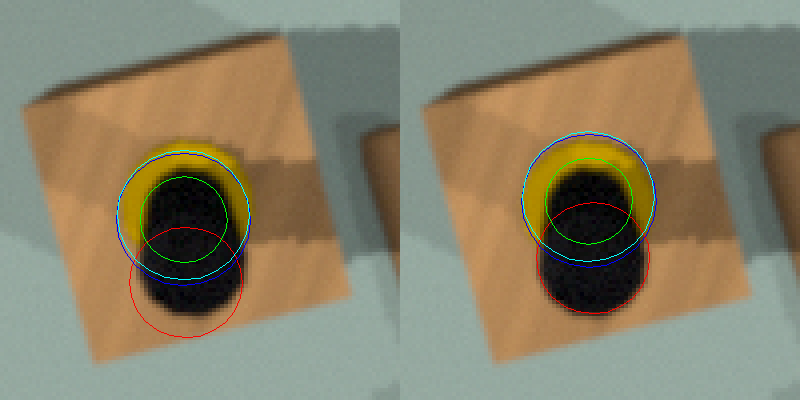

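Call:
move_arm(motion=[[[2,-4,-35],[0,0,0]],[[2,-4,-70],[0,0,0]],[[2,-4,-93],[0,0,0]],[[2,-4,-102],[0,0,0]],[[2,-4,-102],[0,0,0]],[[2,-4,-102],[0,0,0]]])

```text
clock: 16.85
position: [0.4383, -0.1458, 0.1378]
tool_rot: [-3.14, -0.225, -0.251]
force: [0.8, 0.1, 0.2]
grip_width: 0.085
```

Run:
```python
from kin import *
f=wframe('w9.png'); print(observe()['force'])
```

```text
16.85 [ 0.302  0.393 -0.145  2.282  0.287  0.255 -1.918] [ 0.4383 -0.1458  0.1378] [-3.14  -0.225 -0.251]
[-0.63673997 -0.51146417  0.86291804]
```

View pics/w9.png

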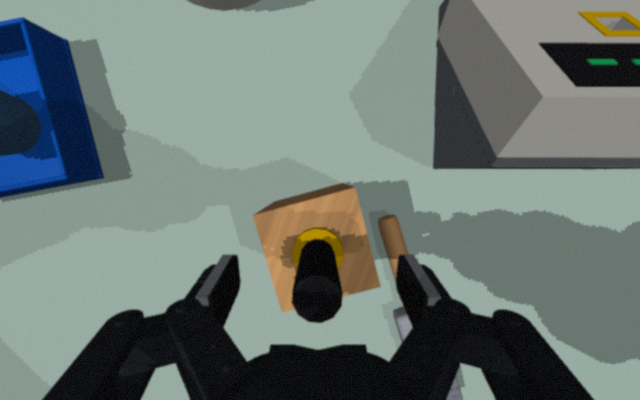

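Run:
```python
from kin import *
f=wframe(); im=f['frame'][:,:,::-1]
x0,y0,x1,y1=245,180,395,330
out=[]
for p in [(.4395,-.145),(.4415,-.1455)]:
    c=cv2.resize(im[y0:y1,x0:x1],None,fx=2.6,fy=2.6,interpolation=cv2.INTER_NEAREST).copy()
    for r,z,col in [(.011,.161,(0,0,255)),(.011,.096,(0,255,0)),(.017,.096,(255,0,0))]:
        u=proj(circ(r,z)+[p[0],p[1],0],f); u=((u-[x0,y0]+.5)*2.6).astype(np.int32); cv2.polylines(c,[u],True,col,1)
    out.append(c)
cv2.imwrite('pics/ov2.png',np.hstack(out))
```

```text
16.9 [ 0.302  0.393 -0.145  2.282  0.287  0.255 -1.918] [ 0.4382 -0.1459  0.1378] [-3.14  -0.225 -0.251]
```

View pics/ov2.png

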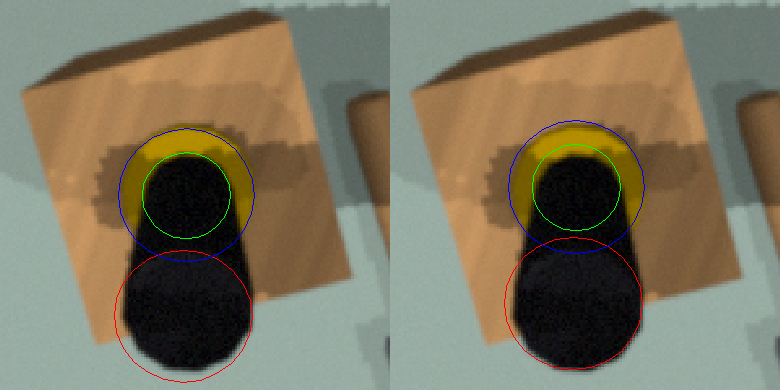

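Call:
move_arm(motion=[[[0,0,0],[0,0,0]],[[0,0,0],[0,0,0]],[[0,0,0],[0,0,0]],[[0,0,0],[0,0,0]],[[0,0,0],[0,0,0]],[[0,0,0],[0,0,0]]], jaw=10, grip_force=60)

```text
clock: 17.7
position: [0.4378, -0.1458, 0.1371]
tool_rot: [-3.141, -0.224, -0.251]
force: [-1.4, 0.3, 5.8]
grip_width: 0.0205
```

Run:
```python
from kin import *
f=wframe('w10.png'); o=observe(); print(o['force'],o['grip_width'])
```

```text
17.7 [ 0.301  0.395 -0.144  2.283  0.288  0.254 -1.919] [ 0.4378 -0.1458  0.1371] [-3.141 -0.224 -0.251]
[-0.80833032  1.08738917  5.92739478] 0.02048085490221071
```

View pics/w10.png

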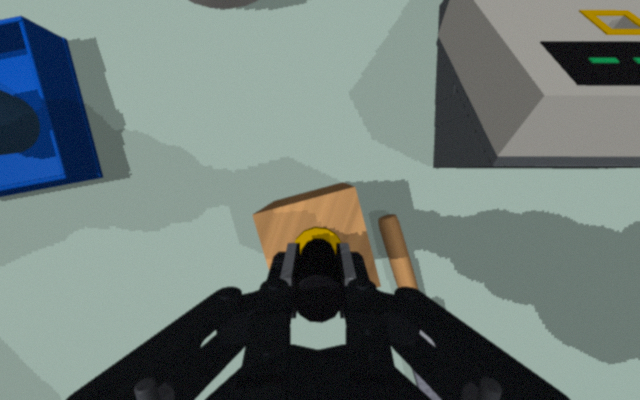

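Call:
move_arm(motion=[[[0,0,12],[0,0,0]],[[0,0,35],[0,0,0]],[[0,0,70],[0,0,0]],[[0,0,105],[0,0,0]],[[0,0,110],[0,0,0]],[[0,0,110],[0,0,0]]])

```text
clock: 18.5
position: [0.4376, -0.1459, 0.2472]
tool_rot: [-3.141, -0.225, -0.251]
force: [-0.3, -0.1, -1.1]
grip_width: 0.0206
```

Run:
```python
from kin import *
f=wframe('w11.png'); o=observe(); print(o['force'],o['grip_width'])
im=f['frame'].astype(int); y=((im[...,0]-im[...,2]>70)&(im[...,0]>120)).astype(np.uint8); y[:, :420]=0
nn,lab,st,ce=cv2.connectedComponentsWithStats(y)
for i in range(1,nn):
    if st[i,4]>20:
        pts=np.argwhere(lab==i)[:,::-1].astype(np.float32); h=cv2.minAreaRect(pts)
        # quad centre via approx
        hull=cv2.convexHull(pts); qd=cv2.approxPolyN(hull,4,ensure_convex=True).reshape(-1,2)
        print(st[i],ce[i],h[0],qd.tolist(), ray(ce[i],f,.085), ray(h[0],f,.085))
save('top','t11.png');save('scene','s11.png')
```

```text
18.5 [ 0.435  0.188 -0.284  2.172  0.133  0.568 -1.765] [ 0.4376 -0.1459  0.2472] [-3.141 -0.225 -0.251]
[ 0.37806538  0.29955912 -1.24860122] 0.0206838013742476
[482  71  41  19 409] [502.02444988  80.36674817] (502.0, 80.0) [[491.3333435058594, 89.0], [480.8333435058594, 71.0], [511.0, 71.0], [523.8571166992188, 89.0]] [ 0.53419249 -0.36556213  0.085     ] [ 0.53455565 -0.36560394  0.085     ]
```

View pics/w11.png

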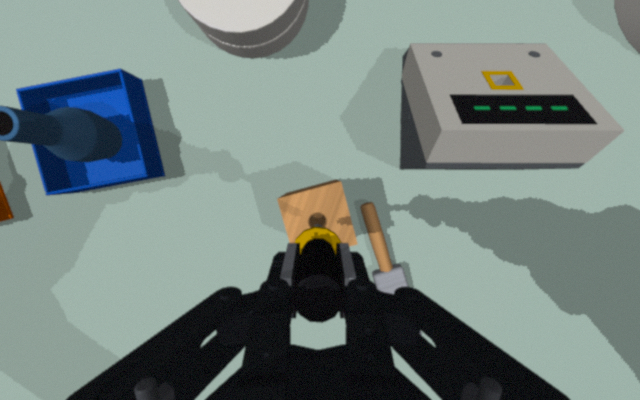

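View pics/s11.png

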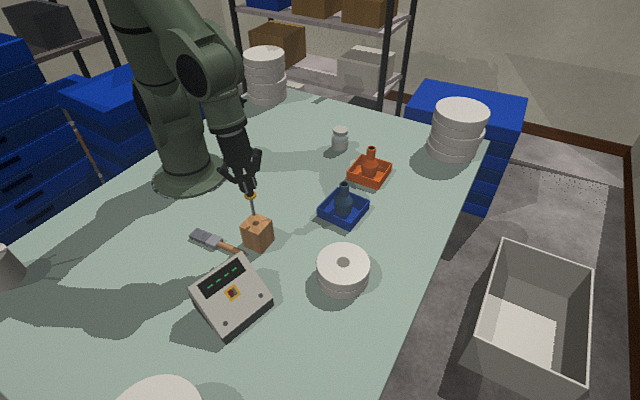

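```bash
cat > press.py <<'E'
from kin import *
L=L0.copy();L[3]=.318;L[0]=.336
Rt=Ro.from_rotvec(np.radians(40)*ax)
Rn=Ro.from_euler('xyz',[-3.141,-.225,-.251]); P=np.array([.4376,-.1459,.2472])
v=np.array([.0020,0,-.1221]); mouth=np.array([.535,-.366,.085])
E
python3 - <<'E'
from press import *
q=observe()['qpos']; Rp=Rt*Rn
for pp,RR in [(P,Rn),(P+[.03,-.1,.05],Ro.from_rotvec(np.radians(15)*ax)*Rn),(P+[.08,-.2,.05],Ro.from_rotvec(np.radians(30)*ax)*Rn)]+[(mouth+h*n-Rt.apply(v),Rp) for h in (.06,.04,.015,-.025,-.03)]:
    s=ik(pp,RR,L,q); q=s.x; print(((pp-P)*1000).round(1), (RR*Rn.inv()).as_rotvec().round(4), 'err',round(np.linalg.norm(fk2(q,L)[0]-pp)*1000,1), q.round(2), round(np.minimum(q-lo,hi-q).min(),2))
print(n,ax)
E
```

```text
[0. 0. 0.] [0. 0. 0.] err 0.0 [ 0.43  0.19 -0.28  2.17  0.13  0.57 -1.77] 0.26
[  30. -100.   50.] [0.0657 0.2534 0.    ] err 0.0 [ 0.56  0.35 -0.25  1.76  0.1   1.08 -1.55] 0.65
[  80. -200.   50.] [0.1313 0.5069 0.    ] err 0.0 [ 0.58  0.65 -0.2   1.3   0.16  1.5  -1.46] 0.43
[ 209.1 -249.6  -21.5] [ 0.1751  0.6758 -0.    ] err 0.0 [ 0.48  1.13 -0.17  0.57  0.22  1.92 -1.43] 0.01
[ 196.7 -246.3  -36.8] [ 0.1751  0.6758 -0.    ] err 0.0 [ 0.49  1.1  -0.17  0.67  0.21  1.85 -1.44] 0.08
[ 181.1 -242.3  -55.9] [ 0.1751  0.6758 -0.    ] err 0.0 [ 0.5   1.07 -0.17  0.78  0.21  1.77 -1.45] 0.16
[ 156.3 -235.9  -86.6] [ 0.1751  0.6758 -0.    ] err 0.0 [ 0.52  1.04 -0.17  0.93  0.21  1.66 -1.46] 0.27
[ 153.1 -235.1  -90.4] [ 0.1751  0.6758 -0.    ] err 0.0 [ 0.52  1.04 -0.17  0.94  0.21  1.65 -1.47] 0.28
[ 0.62224449 -0.16120704  0.76604444] [0.25079363 0.96804058 0.        ]
```

Call:
move_arm(motion=[[[5,-20,20],[0.01,0.04,0]],[[15,-60,40],[0.03,0.12,0]],[[30,-105,50],[0.06,0.24,0]],[[55,-150,50],[0.09,0.36,0]],[[85,-195,50],[0.13,0.5,0]],[[120,-225,45],[0.155,0.6,0]],[[150,-235,35],[0.17,0.66,0]],[[170,-240,15],[0.1751,0.6758,0]],[[182,-243,-10],[0.1751,0.6758,0]],[[188,-244,-35],[0.1751,0.6758,0]],[[190.5,-245,-44],[0.1751,0.6758,0]],[[190.5,-245,-44],[0.1751,0.6758,0]]])

```text
clock: 20.15
position: [0.628, -0.3908, 0.2029]
tool_rot: [-3.139, 0.475, -0.251]
force: [-0.2, 0.3, -0.6]
grip_width: 0.021
```

```bash
cat > chk.py <<'E'
from press import *
import sys
def yel(im,x0,y0,x1,y1,f):
    s=im[y0:y1,x0:x1].astype(int); m=((s[...,0]-s[...,2]>60)).astype(np.uint8)
    nn,lab,st,ce=cv2.connectedComponentsWithStats(m); i=1+np.argmax(st[1:,4]); print('frame px',ce[i]+[x0,y0],st[i])
k=sys.argv[1]
f=wframe('w%s.png'%k); o=observe(); print(o['force'],o['grip_width'])
R=Ro.from_euler('xyz',o['tool_rot']); vt=Rn.inv().apply(v); kt=Rn.inv().apply([0,0,1])
tip=o['position']+R.apply(vt); axn=R.apply(kt); print('tip',tip.round(4),'axis',axn.round(4),'n',n.round(4)); d=tip-mouth; h=d@n; print('h',h,'lateral',d-h*n)
fs=save('scene','s%s.png'%k); ft=save('top','t%s.png'%k)
for nm,g in (('wrist',f),('scene',fs),('top',ft)):
    print(nm,'tip px',proj(tip[None],g).round(1),'mouth px',proj(mouth[None],g).round(1))
s=cv2.resize(fs['frame'][240:340,180:280],None,fx=4,fy=4,interpolation=cv2.INTER_CUBIC)
t=cv2.resize(ft['frame'][140:240,430:530],None,fx=4,fy=4,interpolation=cv2.INTER_CUBIC)
cv2.imwrite('pics/c%s.png'%k,np.hstack([s,t])[:,:,::-1])
E
python3 chk.py 12
```

```text
20.15 [ 0.482  1.065 -0.119  0.753  0.173  1.799 -1.425] [ 0.628  -0.3908  0.2029] [-3.139  0.475 -0.251]
[ 0.04827364 -0.1630575   0.58195148] 0.020605426002365427
tip [ 0.5537 -0.3711  0.1092] axis [ 0.6222 -0.1616  0.766 ] n [ 0.6222 -0.1612  0.766 ]
h 0.030995341483160584 lateral [-0.00054745 -0.00015211  0.00041268]
wrist tip px [[317.4 229. ]] mouth px [[317.2 222.3]]
scene tip px [[234.7 292.6]] mouth px [[231.9 293.3]]
top tip px [[493.7 183.1]] mouth px [[488.3 192.2]]
```

View pics/w12.png

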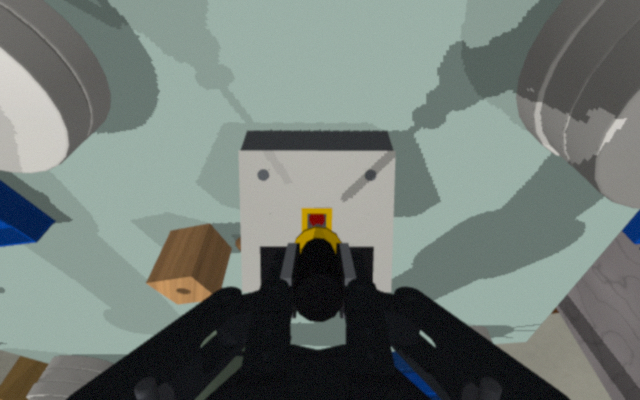

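View pics/c12.png

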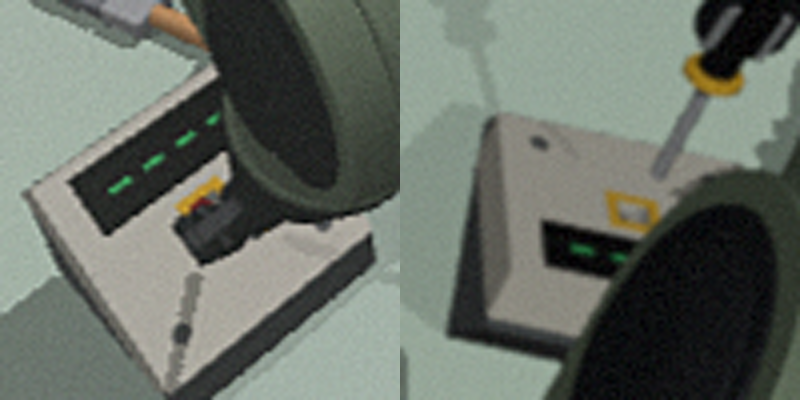

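Call:
move_arm(motion=[[[-7,2,-9],[0,0,0]],[[-14,3.7,-18],[0,0,0]],[[-20,5.3,-25],[0,0,0]],[[-24,6.3,-30.3],[0,0,0]],[[-28,7.4,-35.5],[0,0,0]],[[-28,7.4,-35.5],[0,0,0]]])

```text
clock: 21.05
position: [0.6, -0.3833, 0.1673]
tool_rot: [-3.139, 0.475, -0.251]
force: [-0.2, 0.0, 0.2]
grip_width: 0.0205
```

```bash
python3 chk.py 13
```

```text
21.05 [ 0.499  1.026 -0.128  0.926  0.178  1.667 -1.441] [ 0.6    -0.3833  0.1673] [-3.139  0.475 -0.251]
[ 0.10217688  0.07130865 -0.43894451] 0.021139439956568237
tip [ 0.5258 -0.3635  0.0728] axis [ 0.6229 -0.1619  0.7654] n [ 0.6222 -0.1612  0.766 ]
h -0.015470703501281581 lateral [ 4.24009918e-04  1.66212421e-05 -3.40918044e-04]
wrist tip px [[317.3 228.5]] mouth px [[317.4 232.7]]
scene tip px [[230.6 293.7]] mouth px [[231.9 293.3]]
top tip px [[485.7 196.6]] mouth px [[488.3 192.2]]
```

View pics/c13.png

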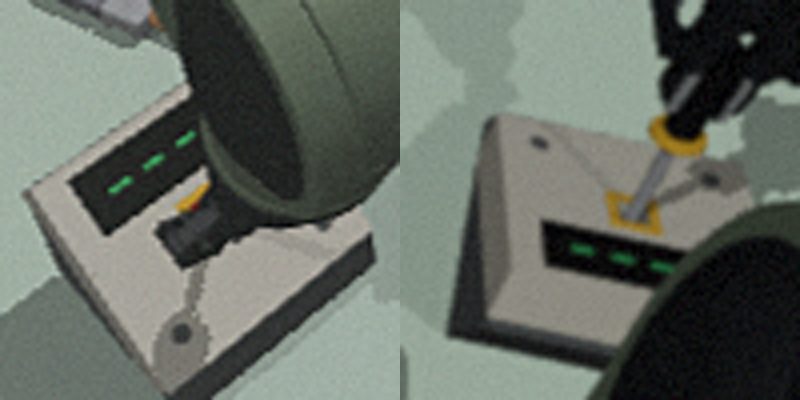

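View pics/w13.png

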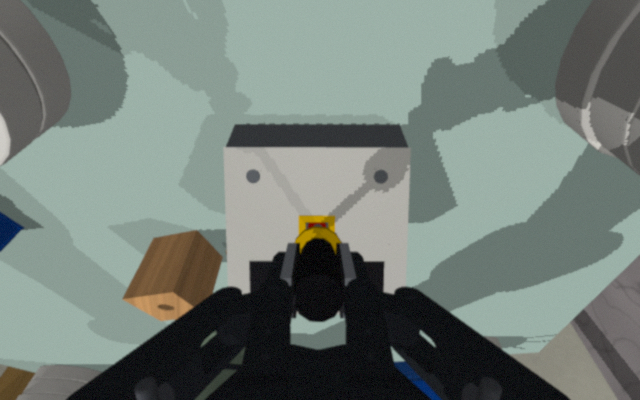

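Call:
move_arm(motion=[[[-2.8,0.7,-3.4],[0,0,0]],[[-5.6,1.5,-6.9],[0,0,0]],[[-7.5,1.9,-9.2],[0,0,0]],[[-8.1,2.1,-10],[0,0,0]],[[-8.1,2.1,-10],[0,0,0]]])

```text
clock: 21.82
position: [0.5923, -0.3813, 0.1577]
tool_rot: [-3.139, 0.474, -0.251]
force: [2.0, 0.2, 2.3]
grip_width: 0.0208
```

Call:
move_arm(motion=[[[-0.8,0.2,-1],[0,0,0]],[[-1.5,0.4,-1.8],[0,0,0]],[[-1.8,0.5,-2.2],[0,0,0]],[[-1.8,0.5,-2.2],[0,0,0]]])

```text
clock: 22.32
position: [0.5911, -0.3809, 0.156]
tool_rot: [-3.139, 0.472, -0.251]
force: [6.6, -1.3, 9.1]
grip_width: 0.0205
```

Call:
move_arm(motion=[[[0,0,0],[0,0,0]],[[0,0,0],[0,0,0]],[[0,0,0],[0,0,0]],[[6.2,-1.6,7.7],[0,0,0]],[[12.4,-3.2,15.3],[0,0,0]],[[20,-5.2,24.5],[0,0,0]],[[28,-7.2,34.5],[0,0,0]],[[38.6,-10,47.5],[0,0,0]],[[38.6,-10,47.5],[0,0,0]]])

```text
clock: 23.45
position: [0.6296, -0.3908, 0.203]
tool_rot: [-3.139, 0.473, -0.251]
force: [-0.4, -0.0, -0.6]
grip_width: 0.0208
```

```bash
python3 chk.py 14
python3 - <<'E'
from press import *
o=observe(); R=Ro.from_euler('xyz',o['tool_rot'])
print((P-o['position'])*1000,(Rn*R.inv()).as_rotvec())
E
```

```text
23.45 [ 0.48   1.067 -0.119  0.746  0.173  1.801 -1.425] [ 0.6296 -0.3908  0.203 ] [-3.139  0.473 -0.251]
[-0.57578745  0.57693872 -1.29195719] 0.020638959706943266
tip [ 0.5546 -0.3708  0.1076] axis [ 0.623  -0.1618  0.7653] n [ 0.6222 -0.1612  0.766 ]
h 0.030282756328044894 lateral [ 7.15288079e-04  3.68320188e-05 -5.73265020e-04]
wrist tip px [[317.4 228.5]] mouth px [[317.6 223.5]]
scene tip px [[235.1 293. ]] mouth px [[231.9 293.3]]
top tip px [[493.3 182.8]] mouth px [[488.3 192.2]]
[-190.92968058  244.770162     45.15583608] [-1.76140511e-01 -6.77714826e-01  2.95785534e-04]
```

View pics/w14.png

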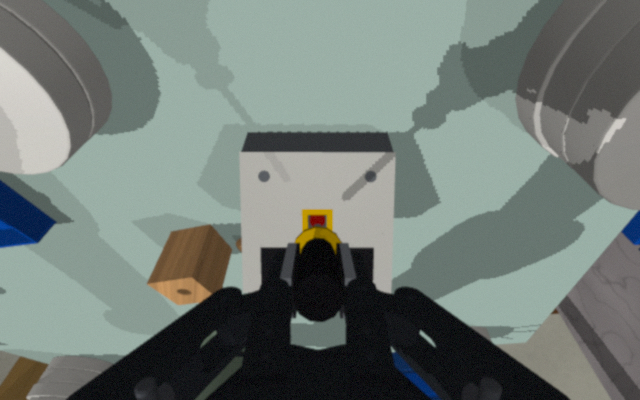

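View pics/c14.png

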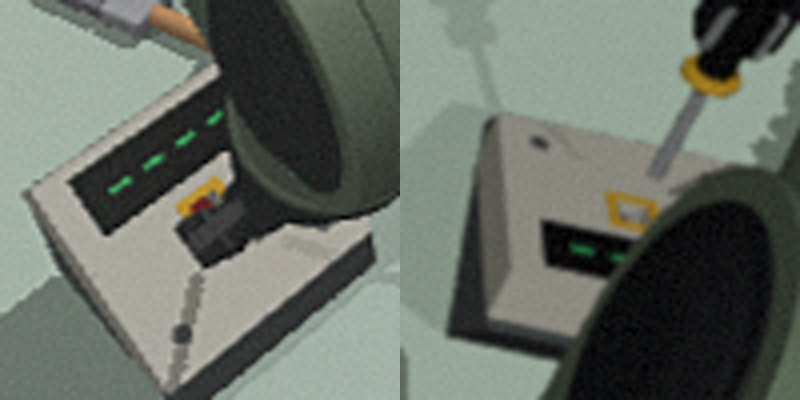

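Call:
move_arm(motion=[[[-3,1,15],[0,0,0]],[[-15,4,45],[0,0,0]],[[-35,9,75],[-0.01,-0.03,0]],[[-70,20,90],[-0.03,-0.1,0]],[[-105,50,95],[-0.06,-0.22,0]],[[-135,95,95],[-0.09,-0.34,0]],[[-160,140,95],[-0.12,-0.46,0]],[[-175,185,85],[-0.15,-0.58,0]],[[-185,225,65],[-0.17,-0.66,0]],[[-191,245,47],[-0.1761,-0.6777,0]],[[-191,245,45],[-0.1761,-0.6777,0]],[[-191,245,45],[-0.1761,-0.6777,0]]])

```text
clock: 25.1
position: [0.4383, -0.1463, 0.2485]
tool_rot: [-3.141, -0.227, -0.252]
force: [0.9, -0.5, -0.2]
grip_width: 0.0208
```

Run:
```python
from press import *
f=wframe('w15.png'); o=observe(); R=Ro.from_euler('xyz',o['tool_rot'])
print((P-o['position'])*1000,(Rn*R.inv()).as_rotvec(), o['grip_width'])
ft=save('top','t15.png'); fs=save('scene','s15.png')
s=cv2.resize(fs['frame'][160:260,200:300],None,fx=4,fy=4,interpolation=cv2.INTER_CUBIC)
t=cv2.resize(f['frame'][170:270,270:370],None,fx=4,fy=4,interpolation=cv2.INTER_CUBIC)
cv2.imwrite('pics/c15.png',np.hstack([s,t])[:,:,::-1])
```

```text
25.1 [ 0.443  0.187 -0.292  2.171  0.137  0.569 -1.768] [ 0.4383 -0.1463  0.2485] [-3.141 -0.227 -0.252]
[-0.8525134   0.61036732 -1.25834717] [0.00070985 0.00184207 0.00111316] 0.020413596532466088
```

View pics/c15.png

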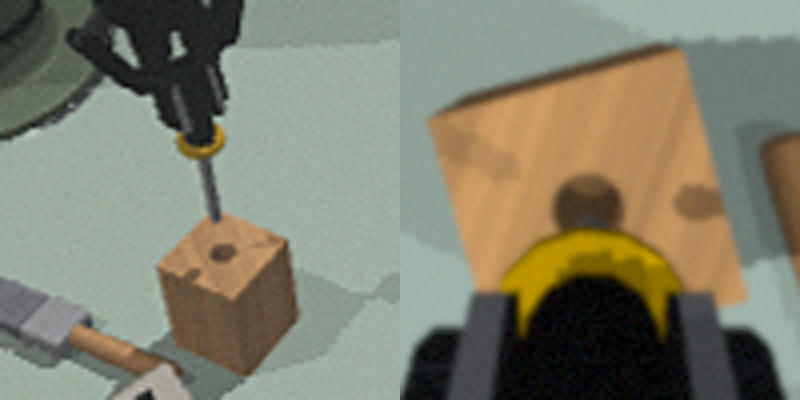

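Run:
```python
import cv2,numpy as np
a=cv2.imread('pics/s11.png')[160:260,200:300];b=cv2.imread('pics/s15.png')[160:260,200:300]
c=cv2.imread('pics/w11.png')[190:260,280:360];d=cv2.imread('pics/w15.png')[190:260,280:360]
r=lambda x:cv2.resize(x,(400,400),interpolation=cv2.INTER_CUBIC)
cv2.imwrite('pics/cmp.png',np.hstack([r(a),r(b)]))
print(np.abs(c.astype(int)-d).mean())
```

```text
3.875
```

View pics/cmp.png

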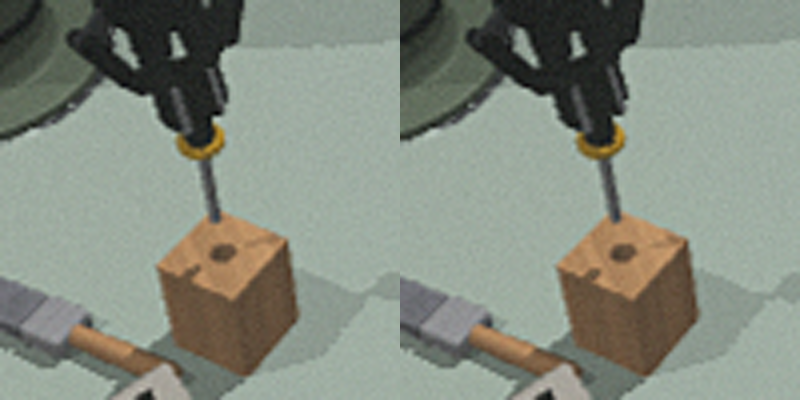

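Call:
move_arm(motion=[[[-0.6,0.5,-15],[0.001,0.002,0.001]],[[-0.6,0.5,-35],[0.001,0.002,0.001]],[[-0.6,0.5,-55],[0.001,0.002,0.001]],[[-0.6,0.5,-75],[0.001,0.002,0.001]],[[-0.6,0.5,-92],[0.001,0.002,0.001]],[[-0.6,0.5,-103],[0.001,0.002,0.001]],[[-0.6,0.5,-108],[0.001,0.002,0.001]],[[-0.6,0.5,-109.5],[0.001,0.002,0.001]],[[-0.6,0.5,-109.5],[0.001,0.002,0.001]]])

```text
clock: 26.38
position: [0.4376, -0.1454, 0.1385]
tool_rot: [-3.141, -0.224, -0.25]
force: [0.2, -0.7, -0.6]
grip_width: 0.0207
```

Call:
move_arm(motion=[[[0,0,-0.8],[0,0,0]],[[0,0,-1.5],[0,0,0]],[[0,0,-1.5],[0,0,0]]])

```text
clock: 26.75
position: [0.4376, -0.1453, 0.1371]
tool_rot: [-3.141, -0.225, -0.25]
force: [-2.1, 1.0, 6.6]
grip_width: 0.0203
```

Call:
move_arm(motion=[[[0,0,0],[0,0,0]],[[0,0,0],[0,0,0]],[[0,0,0],[0,0,0]],[[0,0,0],[0,0,0]],[[0,0,0],[0,0,0]]], jaw=75)

```text
clock: 27.38
position: [0.4374, -0.1453, 0.1367]
tool_rot: [-3.141, -0.224, -0.25]
force: [1.0, 0.2, -0.5]
grip_width: 0.0747
```

Call:
move_arm(motion=[[[0,0,20],[0,0,0]],[[0,0,60],[0,0,0]],[[0,0,100],[0,0,0]],[[0,0,140],[0,0,0]],[[0,0,140],[0,0,0]],[[0,0,140],[0,0,0]]])

```text
clock: 28.12
position: [0.4371, -0.1453, 0.2763]
tool_rot: [-3.141, -0.224, -0.251]
force: [-0.3, 0.9, 1.0]
grip_width: 0.0749
```

Run:
```python
from press import *
f=wframe('w16.png'); ft=save('top','t16.png'); fs=save('scene','s16.png')
a=cv2.imread('pics/scene0.png')[160:260,200:300];b=fs['frame'][160:260,200:300,::-1]
r=lambda x:cv2.resize(x,(400,400),interpolation=cv2.INTER_CUBIC)
cv2.imwrite('pics/cmp2.png',np.hstack([r(a),r(b)]))
```

```text
28.125 [ 0.49   0.146 -0.339  2.134  0.112  0.65  -1.743] [ 0.4371 -0.1453  0.2763] [-3.141 -0.224 -0.251]
```

View pics/cmp2.png

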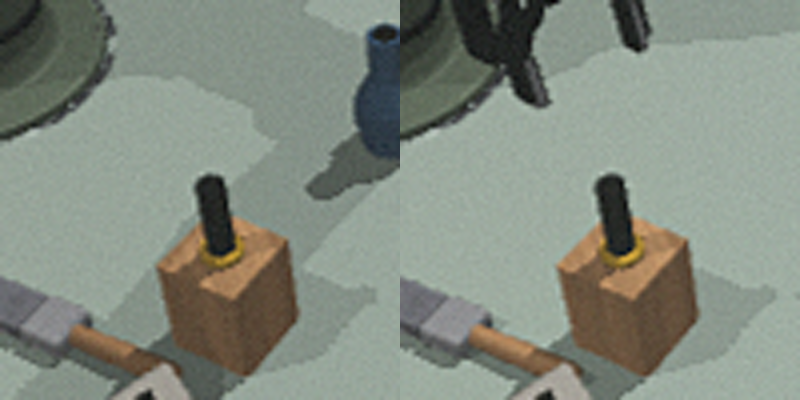

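View pics/s16.png

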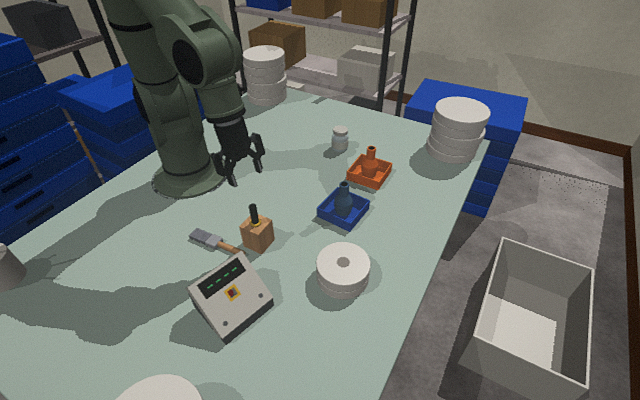

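View pics/w16.png

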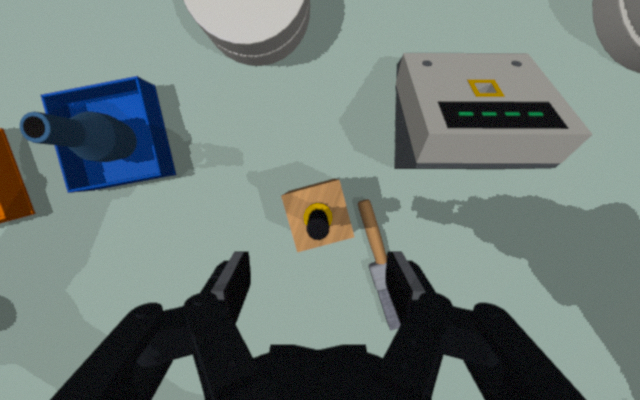

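The stylus stands upright in its stand with its collar on the block, at about (253,215) in the scene picture, the same as at the start. Both vases stand in their own trays, and the robot is clear of everything. Handing in.

```bash
python3 -c "
from workcell import *
print(job_done())"
```

```text
the job is handed in; nothing more can be done
None
```

I finished all the steps in the order asked and handed the job in at about 28 s. No verdict came back.

- **Vases:** I gripped each one by the neck and lowered it until the force showed contact, at about 6 N and 9 N. They stand upright in the trays of their own colour. Wrist-camera fits put them within about 2 mm of the tray centres.
- **Button:** I tilted the stylus along the face's normal and pressed to about 11 N, where 5 N is fully in. By the timing of the moves I held it there for about 0.6 s. I had no direct reading of the button's travel. The gripper stayed well above the counter, going by its pose and the pictures.
- **Stylus:** It is back in its stand. Its picture matches the one from the start: upright, with the collar on the block.
- **Bystanders:** The mould, jar and brush look unmoved in the last pictures.

**Disagreements:**
- The fixed cameras and the wrist camera differed by 2 to 3 mm. I used the wrist camera for the grasps, and a blend of the cameras for the button, checked in the pictures before pressing.
- The counter's low side faced away from the robot, not to its left as described. I went by the measured direction.
- One network fit of the orange tray failed because the arm was blocking the view, so I ignored it.

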